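# Clamp a front panel in the edge-marking fixture

### The job

Get the large front panel ready for marking its edge: draw it upward out of the slotted rack, leave it standing in the slot of the marking fixture and let go of it. Then wind the black handwheel clockwise until the carriage comes up against the steel stop bar and the rubber pad holds the panel upright, and only then swing the locking lever right over towards the handwheel. Leave the two small panels in the rack and do not knock the screwdriver or the jar about.

Things in the scene. Friction and masses are not known exactly. Their poses are not given: they have to be found in the camera images.
- panel: The large bare-aluminium front panel, 100 wide (its x) x 6 thick (its y) x 120 tall (its z), 194 g, with a dark window and a dark round hole drawn on its faces. Origin at the centre of its lower edge. It stands on edge in one of the rack's three slots, told from the others by its size.
- small_a: A small aluminium panel, 70 x 6 x 85 mm, standing in another slot of the rack; origin and axes as for the large panel. Stays there.
- small_b: The other small aluminium panel, 70 x 6 x 85 mm, in the remaining slot. Stays there.
- rack: Grey plastic rack fixed to the table, 122 (x) x 152 (y) x 52 mm (z), origin under its centre. Three slots along its x at y = -45, 0 and +45 mm, each 106 long, 9 wide and 40 deep; slot floors 12 mm above the table.
- fixture: Marking fixture fixed to the table; bed x -65 to 65, y -50 to 235, 25 mm high, origin on the table under the slot's centre. From -y to +y: grey fixed jaw (130 wide, 34 thick, top at 85 mm, face at y = -5), slot, steel stop bar (y = 5 to 12, top at 50 mm), sliding carriage, grey gearbox (85 x 75, top at 80 mm, y = 190) under the handwheel. A tab at x = 95, y = 90 carries the lever.
- carriage_nose (a point): Middle of the carriage's front (-y) face, 40 mm above the table, which meets the stop bar. The carriage is 60 long (y) and bears the moving jaw (100 wide, 18 thick, top 86 mm above the table). In front of the jaw is a spring-backed rubber pad, 90 wide, 8 thick, 56 to 84 mm above the table, its face 15 mm ahead of the jaw; it yields up to 6.5 mm.
- pad: The spring-backed rubber pad on the moving jaw; origin on the table level below the middle of the jaw's front face.
- slot (a point): Centre of the floor of the fixture's slot, 25 mm above the table; axes as the fixture's. The slot runs along x, is 116 long (closed ends), 10 wide and 25 deep (the fixed jaw rises 60 above the floor); the 6 mm panel drops into it with 2 mm to spare on each side.
- wheel (a joint): Turn of the handwheel in rad, growing clockwise seen from above; one turn moves the carriage 10 mm towards the fixed jaw. At 21.36 rad the carriage is against the stop bar and cannot go farther. It stays where it is left.
- carriage (a joint): Travel of the carriage towards the fixed jaw in m: 0 fully open, 0.034 against the stop bar. Driven by the handwheel only (self-locking).
- hub (a point): Centre of the handwheel, on its vertical axis, on top of the hub 112 mm above the table. The wheel is black, 119 mm across, its rim 95 to 109 mm above the table.
- grip_mid (a point): Middle of the crank grip, 134 mm above the table: an upright black cylinder of 20 mm diameter and 45 mm length (from 111 to 156 mm above the table) on the wheel, 45 mm from the wheel's axis; it spins freely on its own pin, so it can be held while the wheel is turned.
- lock (a joint): Locking lever: 0 leaning away from the handwheel (open), 1.0 rad right over towards the handwheel (locked). Hinge along the fixture's x, 47 mm above the table at the fixture's x = 95, y = 90; stays where it is left.
- lock_tip (a point): Centre of the lever's black ball, 26 mm diameter, 80 mm from the hinge on a 10 mm rod; it swings along the fixture's +y.
- jar: Glass jar with a steel cap, 60 mm diameter, 70 mm high, bystander; origin under its centre.
- driver: Screwdriver with a black handle lying on the table beyond the rack, bystander; its length lies along its x.
Mind the look-alikes: they are no part of the job. Several things have the shape of the rack; the one meant has the colours described above.

How it is judged:
By the outcome, as a careful person would: the job done as asked, in the order asked, and still so for the second after the job is handed in, with the robot touching nothing.
It also fails if it takes over 72 s, if anything falls off the work surface, if the arm or the gripper's body presses on something with over 40 N, if the wrist force passes 120 N, or if a joint passes its speed limit or range.

### The arm

A 6-joint arm with a two-finger parallel gripper is mounted at the origin on the work surface. World frame = base frame: x ahead of the robot, y to its left, z up, the work surface at z = 0. Lengths are in m, angles in rad, forces in N, time in s.
With the tool pointing down it reaches from about 0.3 to 0.875 m from the base axis. Payload 4.2 kg.
Tool frame: the origin (TCP) lies on the centre line of the jaws, within the pads' length; the fingertips stand 25 mm ahead of it and the grasp point (between the pads) lies 6 mm ahead of it (tcp_to_tips is the distance from the TCP to the fingertips, in m); z points along the fingers, y is the line along which they close (so a half turn about z gives the same grasp; the last joint's range is limited). The gripper opens to 85 mm and grips with 20 to 120 N. Pads are 22 mm wide; open, the fingers measure 114 mm over their backs; the gripper's body (76 mm by 85 mm) begins 54 mm behind the grasp point. The pads swing forward as they close: fully open they stand 13 mm farther back than shut.
Start: joints at [-1.137, 0.32, 1.565, -0, 1.257, -0.02], TCP at [0.252, -0.517, 0.256] pointing down, gripper open.
Joint ranges: [-3.11, 3.11], [-0.84, 2.01], [0.21, 2.61], [-1.34, 4.49], [0.05, 2.63], [-2.56, 2.56]. Speed limits (rad/s): [2.57, 2.57, 3.14, 3.14, 3.14, 3.14].

### API

Orientations are given as a unit quaternion [x, y, z, w].
In Python, from workcell import * gives the robot as it stands.
- The arm moves only by the shell command python3 -m pendant 'ROWS' [FORCE]. ROWS is JSON, a list of rows, each a list of 7 numbers: the turn, a rotation vector about the tool's x, y, z in rad, then the shift along the tool's x, y, z in m, then the opening, from -1 (shut) to 1 (fully open). In form: [[rx, ry, rz, dx, dy, dz, jaw], ...]. A call has 1 to 12 rows; each row is the pose to reach, as a shift and turn from the pose commanded when the call began, along the tool's axes at that moment; what a row does not reach only later rows make up. A row lasts 1/12 s, in which the tool goes at most 41.7 mm and 7.16 degrees, less where a joint would pass 70% of its speed; a pose out of reach is approached as far as the arm can. A call with a gripper value outside its range is refused whole. The fingers move at their own pace and stop on an object; FORCE is the grip in N (left out, the last holds). Time passes only in rows, so rows that repeat a pose let the fingers close. It gives the time, the measured TCP pose, the force, the opening and the grip force at its end, in the units of the state.
- get_obs(): the state, without advancing time (a new reading comes with each control period).
- read_camera(name): name is "side" or "top"; returns (picture, depth): 420x560x3 uint8, blue, green, red; 420x560 float32, m along the optical axis (not along the pixel's ray), 0 where there is no reading.
- camera_params(name): a dict with "camera_matrix" (3x3 intrinsics, pixels), "R" (3x3) and "t" (3): a world point X has camera coordinates R X + t. Camera axes: x right, y down, z forward; pixel columns grow to the right and rows downward; lengths in m; the calibration is good to about 2 mm. A picture is of the moment at which its call begins. camera_params takes no time and is no camera call.
- sign_off(): hands the job in; it is judged then, once.
The state is a dict: "time_s": time; "joint_positions": joint angles; "joint_velocities": joint speeds; "joint_efforts": joint torques, N m; "tcp_pos": TCP position; "ee_rot": TCP orientation; "force": force on the tool from outside, world axes, zero at the start; "moment": the same for the moment, N m; "opening": opening from 0.0 (shut) to 1.0 (fully open); "grip_force": force on a finger pad.
Only numpy, scipy, OpenCV 4.12 (cv2) and the standard library are available. Lean on these libraries where they do the work, as an engineer would, in place of code of your own. Each camera call takes 0.05 s, during which the arm holds its last target. There are 200 camera calls.

## Working session

There is one attempt and no reset: what is moved stays moved. The work goes in short steps, Python scripts to look and compute and a shell command to move; the robot and the scene stay as the last step left them, time stands still between calls to the robot, and variables do not carry over. Pictures are saved under pics/ and viewed, at most 10 in all, crops included, and the job is handed in when it is done.

```bash
ls; mkdir -p pics
python3 - <<'E'
from workcell import *
import cv2,numpy as np
for n in("side","top"):
    p,d=read_camera(n); cv2.imwrite(f"pics/{n}0.png",p); np.savez(f"/tmp/{n}0.npz",p=p,d=d)
    c=camera_params(n); print(n,np.round(c["camera_matrix"],1).tolist(),np.round(c["R"],4).tolist(),np.round(c["t"],4).tolist(),(d>0).mean())
E
```

```text
pics
side [[399.4, 0.0, 278.6], [0.0, 399.4, 207.7], [0.0, 0.0, 1.0]] [[-0.9837, -0.1784, -0.0214], [-0.1018, 0.6516, -0.7517], [0.1481, -0.7373, -0.6592]] [0.5331, 0.2407, 0.8652] 0.996156462585034
top [[474.0, 0.0, 282.7], [0.0, 474.0, 209.4], [0.0, 0.0, 1.0]] [[-0.0044, -0.9997, 0.0232], [-0.9851, 0.0004, -0.1719], [0.1718, -0.0236, -0.9848]] [-0.1746, 0.5878, 1.081] 0.9959651360544217
```

View pics/top0.png

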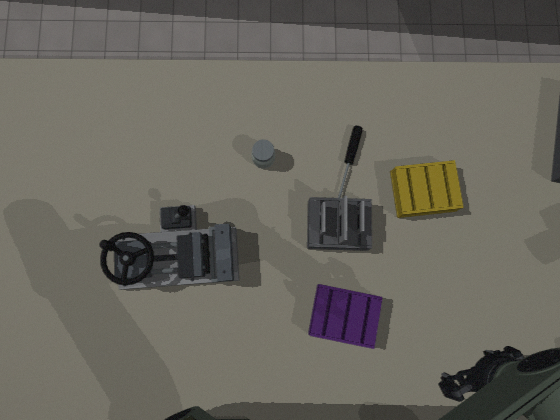

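View pics/side0.png

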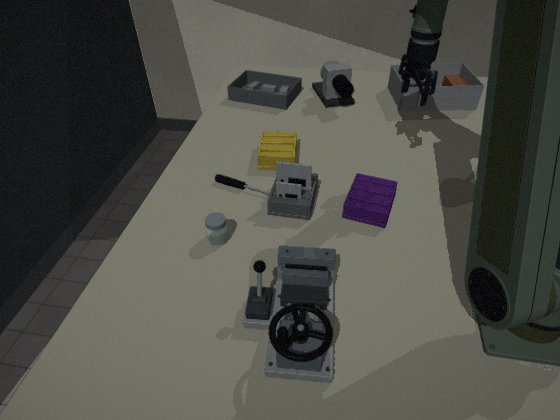

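The top view shows the grey rack at px (340,223) with the tallest panel probably in its middle slot. The fixture is at (180,255), with the handwheel at (127,258), grip at (105,244) and lever ball at (184,211). In the side view the jar is at (216,228) and the screwdriver at (240,186).

```bash
cat > h.py <<'E'
from workcell import *
import cv2,numpy as np
def cloud(n,d):
    c=camera_params(n);K=c["camera_matrix"];v,u=np.mgrid[:420,:560]
    P=np.stack([(u-K[0][2])/K[0][0]*d,(v-K[1][2])/K[1][1]*d,d],-1)
    return (P-np.array(c["t"]))@np.array(c["R"])
def look(n):
    p,d=read_camera(n);return p,cloud(n,d)
E
python3 - <<'E'
from h import *
D={n:np.load(f"/tmp/{n}0.npz") for n in("side","top")}
C={n:cloud(n,D[n]["d"]) for n in D}
for n in C:
    P=C[n].reshape(-1,3);P=P[np.isfinite(P).all(1)]
    def sel(x0,x1,y0,y1,z0,z1): return P[(P[:,0]>x0)&(P[:,0]<x1)&(P[:,1]>y0)&(P[:,1]<y1)&(P[:,2]>z0)&(P[:,2]<z1)]
    c0=C["top"][222,345]; f0=C["top"][258,127]
    print(n,"rackctr",c0,"hub",f0)
    rx,ry=C["top"][232,315][:2]
    print("table z",np.median(sel(.3,.9,-.4,.6,-.02,.02)[:,2]))
    S=sel(c0[0]-.12,c0[0]+.12,c0[1]-.14,c0[1]+.14,.044,.2)
    def rect(Q): 
        r=cv2.minAreaRect(Q[:,:2].astype(np.float32)*1000);return np.round(r[0],1),np.round(r[1],1),round(r[2],2),len(Q)
    print("rack top",rect(S[(S[:,2]<.06)]))
    for z0,z1 in((.075,.092),(.092,.11),(.11,.125),(.125,.15)):
        Q=S[(S[:,2]>z0)&(S[:,2]<z1)]
        if len(Q)>5: print(z0,rect(Q), Q.mean(0))
    F=sel(f0[0]-.1,f0[0]+.16,f0[1]-.28,f0[1]+.1,.02,.2)
    for nm,z0,z1 in(("bed",.02,.03),("grip",.14,.165),("rim",.098,.118),("jaws",.081,.09)):
        Q=F[(F[:,2]>z0)&(F[:,2]<z1)]
        if len(Q)>5: print(nm,rect(Q),Q.mean(0))
    im=cv2.resize(D[n]["p"][(180,120) [n=="side"] if 0 else (170 if n=="top" else 140):(310 if n=="top" else 400), (90 if n=="top" else 190):(390 if n=="top" else 360)],None,fx=2.6 if n=="top" else 2.2,fy=2.6 if n=="top" else 2.2,interpolation=cv2.INTER_CUBIC)
    cv2.imwrite(f"pics/{n}_c.png",im)
E
```

```text
side rackctr [ 0.5456735  -0.31280292  0.12865812] hub [0.46805079 0.16919263 0.1147714 ]
table z 0.001323503713065964
rack top (array([ 555.6, -313.3]), array([152.3, 120. ]), 88.12, 715)
0.075 (array([ 555.7, -290.2]), array([53.6, 99.7]), 88.77, 309) [ 0.55769172 -0.2934977   0.08339633]
0.092 (array([ 556.3, -290.6]), array([53.1, 99.2]), 86.71, 266) [ 0.55591613 -0.29914015  0.09991811]
0.11 (array([ 554.9, -312.1]), array([ 9.8, 98.7]), 89.65, 149) [ 0.55490147 -0.31237355  0.11741061]
0.125 (array([ 555. , -314.2]), array([11.3, 98.8]), 88.2, 144) [ 0.55442689 -0.31311507  0.13054804]
bed (array([503.7, 106.7]), array([191. , 227.7]), 3.93, 1826) [0.47992792 0.1351767  0.02591773]
grip (array([494.8, 209.8]), array([17.4, 17.9]), 9.51, 136) [0.49433576 0.21189624 0.15298275]
rim (array([484.9, 130.8]), array([116.7, 207.7]), 21.71, 1765) [0.46828991 0.17452439 0.10839383]
jaws (array([498.4,  74.8]), array([272.9, 152.9]), 88.58, 1625) [0.47799892 0.02991828 0.0851863 ]
top rackctr [ 0.5456735  -0.31280292  0.12865812] hub [0.46805079 0.16919263 0.1147714 ]
table z -3.98865110
[... 181 characters left out ...]
6]
0.092 (array([ 555.6, -312.5]), array([95.6, 99.1]), 88.43, 224) [ 0.5617846  -0.31260981  0.09767778]
0.11 (array([ 555.4, -309.8]), array([98.2,  5.5]), 1.31, 46) [ 0.55299339 -0.31002331  0.11959646]
0.125 (array([ 555.8, -312.6]), array([ 5.6, 97.8]), 88.58, 132) [ 0.55548131 -0.31260841  0.13166427]
bed (array([506.8,  79.1]), array([191.6, 285.1]), 4.11, 2191) [0.4785353  0.07587808 0.0248073 ]
grip (array([495.5, 208.5]), array([17.4, 18. ]), 2.59, 84) [0.49513473 0.20759975 0.15334842]
rim (array([508.3, 147. ]), array([115.8, 213.4]), 56.72, 1234) [0.4667976  0.17080083 0.10772618]
jaws (array([497.7,  74.3]), array([269.1, 148.3]), 88.05, 1523) [0.48112844 0.00879698 0.08466391]
```

View pics/top_c.png

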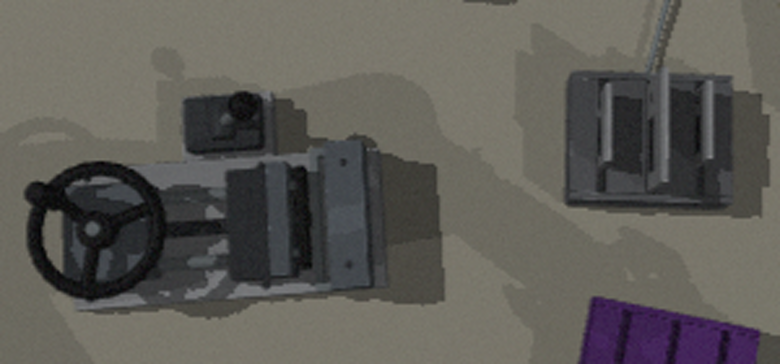

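The crop shows the large panel in the middle slot at crop px (660,125) and the small ones at (607,122) and (708,120). The fixed jaw is at (347,215), the crank grip at (38,192), and the lever ball at (242,105), leaning away from the wheel.

Run:
```python
from h import *
from scipy.optimize import least_squares
D={n:np.load(f"/tmp/{n}0.npz") for n in("side","top")}
C={n:cloud(n,D[n]["d"]).reshape(-1,3) for n in D}
o=get_obs();print(np.round(o["ee_rot"],4),np.round(o["tcp_pos"],4),o["time_s"],o["opening"])
for n in C:
    P=C[n]
    def sel(x0,x1,y0,y1,z0,z1): return P[(P[:,0]>x0)&(P[:,0]<x1)&(P[:,1]>y0)&(P[:,1]<y1)&(P[:,2]>z0)&(P[:,2]<z1)]
    def yaw(Q):
        m=Q[:,:2].mean(0);w,v=np.linalg.eigh(np.cov((Q[:,:2]-m).T));a=v[:,1]*np.sign(v[0,1]);return np.round(m,4),round(np.degrees(np.arctan2(a[1],a[0])),2)
    Q=sel(.45,.66,-.34,-.28,.125,.15);print(n,"panel",yaw(Q),"ztop",np.percentile(Q[:,2],[50,90]),Q[:,0].min(),Q[:,0].max())
    # rim circle fit
    Q=sel(.39,.55,.09,.26,.100,.1105)
    f=lambda p:np.hypot(Q[:,0]-p[0],Q[:,1]-p[1])-p[2]
    r=least_squares(f,[.468,.172,.053],loss="soft_l1",f_scale=.003).x;print("rim",r)
    J=sel(.38,.6,-.1,.1,.08,.093);
    # fixture yaw 4.1: into approx frame
    a=np.radians(4.1);R=np.array([[np.cos(a),-np.sin(a)],[np.sin(a),np.cos(a)]])
    f0=r[:2]-R@[0,.19];print("f0",f0)
    L=(J[:,:2]-f0)@R
    A=J[L[:,1]<.0];rr=cv2.minAreaRect(A[:,:2].astype(np.float32)*1000);print("fixedjaw",rr,(np.array(rr[0])/1000-f0)@R,np.median(A[:,2]))
    l=(A[:,:2]-f0)@R; print(" x,y pct",np.percentile(l[:,0],[1,99]),np.percentile(l[:,1],[1,99]))
    B=L[(L[:,1]>.01)&(L[:,1]<.11)];print("movjaw y",np.percentile(B[:,1],[1,5,50,95,99]),len(B))
    Q=sel(.5,.63,.0,.13,.085,.16);print("ball",Q.mean(0),len(Q),((Q[:,:2]-f0)@R).mean(0),Q[:,2].max())
    G=sel(.4,.56,.1,.27,.135,.17);print("grip",(G.min(0)+G.max(0))/2,G[:,2].max(), )
```

```text
[ 9.744e-01  2.249e-01 -2.000e-04 -7.000e-04] [ 0.2519 -0.5165  0.2556] 0.1 0.9995223622034579
side panel (array([ 0.5544, -0.3131]), np.float64(-2.08)) ztop [0.13094262 0.13440835] 0.505850583802624 0.6042722713003933
rim [0.46839676 0.17509068 0.05116692]
f0 [ 0.48198128 -0.01442307]
fixedjaw ((484.12994384765625, -38.379329681396484), (127.70523834228516, 37.485687255859375), 4.0137176513671875) [ 0.00043036 -0.02404857] 0.08614050349462482
 x,y pct [-0.06318384  0.06271815] [-0.04145081 -0.00666033]
movjaw y [0.01108538 0.01295043 0.03333016 0.04524937 0.07525867] 586
ball [0.54880784 0.04282094 0.10667666] 294 [0.07074835 0.05231958] 0.1364389101955273
grip [0.49485099 0.20976435 0.14751178] 0.15996038972839494
top panel (array([ 0.5555, -0.3126]), np.float64(-1.6)) ztop [0.13182308 0.13423024] 0.5068508925294879 0.6046445266424622
rim [0.46883729 0.17260215 0.05053386]
f0 [ 0.48242181 -0.0169116 ]
fixedjaw ((484.2060241699219, -37.43305969238281), (129.83914184570312, 34.227943420410156), 4.142050743103027) [ 0.00031242 -0.02059651] 0.08490387944557372
 x,y pct [-0.06335621  0.06396481] [-0.03741808 -0.00397868]
movjaw y [0.0146485  0.01595159 0.03516443 0.04687444 0.07603315] 510
ball [0.5484871  0.04154878 0.11146182] 196 [0.07007599 0.05358726] 0.1359731958737937
grip [0.49514955 0.2085505  0.14821549] 0.16126588947255088
```

```bash
python3 -m pendant '[[0,0,0.485,0.362,-0.05,0.04,0],[0,0,0.485,0.362,-0.05,0.04,0],[0,0,0.485,0.362,-0.05,0.04,0],[0,0,0.485,0.362,-0.05,0.04,0],[0,0,0.485,0.362,-0.05,0.04,0],[0,0,0.485,0.362,-0.05,0.04,0],[0,0,0.485,0.362,-0.05,0.04,0],[0,0,0.485,0.362,-0.05,0.04,0],[0,0,0.485,0.362,-0.05,0.04,0],[0,0,0.485,0.362,-0.05,0.04,0],[0,0,0.485,0.362,-0.05,0.04,0],[0,0,0.485,0.362,-0.05,0.04,0]]' 40; python3 -c "
from h import *
o=get_obs();print(o)"
```

```text
time_s: 1.1
tcp_pos: [0.5551, -0.3131, 0.2157]
ee_rot: [1.0, -0.015, -0.001, -0.0]
force: [-0.3, 0.5, -0.2]
opening: 0.497
grip_force: 0.0
{'time_s': 1.1, 'joint_positions': array([-5.31219392e-01,  4.43842636e-01,  1.47449540e+00, -8.68546912e-04,
        1.22476709e+00,  1.07012715e+00]), 'joint_velocities': array([-0.03105257, -0.01572571,  0.00710343, -0.0013858 , -0.00061967,
        0.00133372]), 'joint_efforts': array([ 1.38352342e+00, -4.71781647e+01, -2.32430345e+01,  1.00334608e-01,
       -3.44043737e-02,  7.32788234e-03]), 'tcp_pos': array([ 0.55506501, -0.31307171,  0.21574154]), 'ee_rot': array([ 9.99885212e-01, -1.51269257e-02, -8.59292952e-04, -1.78386155e-05]), 'force': array([-0.31476582,  0.46997389, -0.1773969 ]), 'moment': array([0.01081153, 0.0213728 , 0.02222263]), 'grip_force': 0.0, 'opening': 0.4968286002053606}
```

```bash
python3 -m pendant '[[0,0,0,0,0,0.03,0],[0,0,0,0,0,0.06,0],[0,0,0,0,0,0.085,0],[0,0,0,0,0,0.085,0],[0,0,0,0,0,0.085,-1],[0,0,0,0,0,0.085,-1],[0,0,0,0,0,0.085,-1],[0,0,0,0,0,0.085,-1],[0,0,0,0,0,0.085,-1],[0,0,0,0,0,0.085,-1],[0,0,0,0,0,0.085,-1],[0,0,0,0,0,0.085,-1]]' 50
```

```text
time_s: 2.1
tcp_pos: [0.5564, -0.314, 0.1339]
ee_rot: [1.0, -0.015, 0.002, 0.001]
force: [-1.5, -1.2, 7.2]
opening: 0.061
grip_force: 51.2
```

```bash
python3 -m pendant '[[0,0,0,0,0,-0.005,-1],[0,0,0,0,0,-0.015,-1],[0,0,0,0,0,-0.03,-1],[0,0,0,0,0,-0.045,-1],[0,0,0,0,0,-0.065,-1],[0,0,0,0,0,-0.09,-1],[0,0,0,0,0,-0.115,-1],[0,0,0,0,0,-0.135,-1],[0,0,0,0,0,-0.135,-1],[0,0,0,0,0,-0.135,-1]]' 60
python3 - <<'E'
from h import *
o=get_obs();print(o["tcp_pos"],o["ee_rot"],o["force"],o["opening"])
out=[]
for n in("side","top"):
    p,P=look(n);out.append(p)
    Q=P.reshape(-1,3);Q=Q[(abs(Q[:,0]-.555)<.07)&(abs(Q[:,1]+.312)<.03)&(Q[:,2]>.12)&(Q[:,2]<.235)]
    print(n,np.percentile(Q,[1,99],axis=0).round(4))
cv2.imwrite("pics/lift.png",np.hstack([cv2.resize(out[0][100:300,200:400],(400,400)),cv2.resize(out[1][130:330,250:450],(400,400))]))
E
```

```text
time_s: 2.93
tcp_pos: [0.5557, -0.3132, 0.2674]
ee_rot: [1.0, -0.016, 0.001, 0.001]
force: [0.3, -0.2, -2.4]
opening: 0.054
grip_force: 59.1
[ 0.55571004 -0.31318991  0.26738956] [ 9.99878435e-01 -1.55479453e-02  1.01740956e-03  5.84718177e-04] [ 0.27606352 -0.16568549 -2.42449175] 0.05426537969117872
side [[ 0.5052 -0.3159  0.1484]
 [ 0.6037 -0.307   0.2339]]
top [[ 0.5048 -0.3119  0.1548]
 [ 0.5621 -0.307   0.2343]]
```

View pics/lift.png

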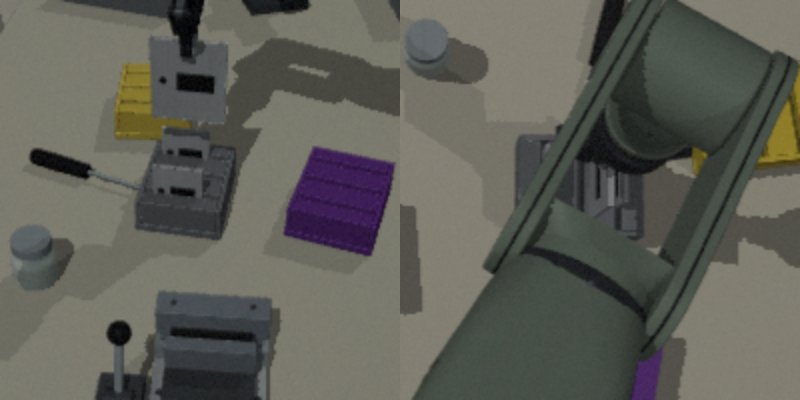

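The panel hangs free at px (188,80), held upright and centred. Both small panels are still in the rack at (185,145) and (178,185).

```bash
python3 -m pendant '[[0,0,-0.03,-0.01,-0.025,0,-1],[0,0,-0.06,-0.02,-0.055,0,-1],[0,0,-0.08,-0.03,-0.09,0,-1],[0,0,-0.103,-0.04,-0.13,0,-1],[0,0,-0.103,-0.05,-0.17,0,-1],[0,0,-0.103,-0.06,-0.21,0,-1],[0,0,-0.103,-0.07,-0.245,0,-1],[0,0,-0.103,-0.08,-0.275,0,-1],[0,0,-0.103,-0.082,-0.295,0,-1],[0,0,-0.103,-0.082,-0.295,0,-1],[0,0,-0.103,-0.082,-0.295,0,-1]]'
cat > m.py <<'E'
from h import *
from scipy.spatial.transform import Rotation as Ro
f0=np.array([.4825,-.0157]);a=np.radians(4.1);R=np.array([[np.cos(a),-np.sin(a)],[np.sin(a),np.cos(a)]])
def rep(n,pic=None):
    p,P=look(n);Q=P.reshape(-1,3);L=np.c_[(Q[:,:2]-f0)@R,Q[:,2]]
    if pic: cv2.imwrite(pic,p)
    return p,L
E
python3 - <<'E'
from m import *
o=get_obs();r=Ro.from_quat(o["ee_rot"]);X=r.as_matrix();print(o["tcp_pos"],"yaw",np.degrees(np.arctan2(X[1,0],X[0,0])),"z",X[:,2].round(4),"loc",(o["tcp_pos"][:2]-f0)@R)
for n in("side","top"):
    p,L=rep(n,f"pics/over_{n}.png")
    for z0,z1 in((.15,.18),(.18,.21),(.21,.225)):
        Q=L[(abs(L[:,0])<.07)&(abs(L[:,1])<.03)&(L[:,2]>z0)&(L[:,2]<z1)]
        if len(Q)>20:
            c=np.polyfit(Q[:,0],Q[:,1],1);print(n,z0,len(Q),"face y",np.median(Q[:,1]),"tilt deg",np.degrees(c[0]),"x",np.percentile(Q[:,0],[1,99]),"zmin",Q[:,2].min())
    J=L[(abs(L[:,0])<.055)&(L[:,1]>-.06)&(L[:,1]<.0)&(abs(L[:,2]-.085)<.004)]
    if len(J): print("jaw y",np.percentile(J[:,1],[1,3,50,97,99]),np.median(J[:,2]))
    Q=L[(abs(L[:,0])<.06)&(L[:,1]>-.0)&(L[:,1]<.03)&(L[:,2]<.055)];print("bar top y",np.percentile(Q[abs(Q[:,2]-.05)<.004][:,1],[2,50,98]) if (abs(Q[:,2]-.05)<.004).sum()>5 else len(Q))
E
```

```text
time_s: 3.95
tcp_pos: [0.4819, -0.0149, 0.2649]
ee_rot: [0.999, 0.037, -0.001, 0.0]
force: [0.4, 0.4, -1.6]
opening: 0.054
grip_force: 59.2
[ 0.48189596 -0.01493235  0.26494237] yaw 4.252767209072435 z [-2.8e-03 -3.0e-04 -1.0e+00] loc [-0.00054761  0.00080888]
side 0.15 475 face y 0.0024772450428916276 tilt deg 0.12974081116577443 x [-0.05061934  0.04631692] zmin 0.15002167603540642
side 0.18 518 face y 0.002629110210776482 tilt deg 0.02768978928779264 x [-0.05035099  0.0479532 ] zmin 0.18003668454238284
side 0.21 281 face y 0.002563678745619993 tilt deg -0.08445811140067201 x [-0.05052492  0.04770483] zmin 0.21000271773194207
jaw y [-0.03977789 -0.03911552 -0.0207674  -0.00625963 -0.00560282] 0.08627226376258447
bar top y [0.00157021 0.00739105 0.01064942]
jaw y [-0.03851411 -0.03802208 -0.02228544 -0.00631218 -0.00524418] 0.08495132112127846
bar top y [0.00474176 0.00729474 0.01171824]
```

View pics/over_side.png

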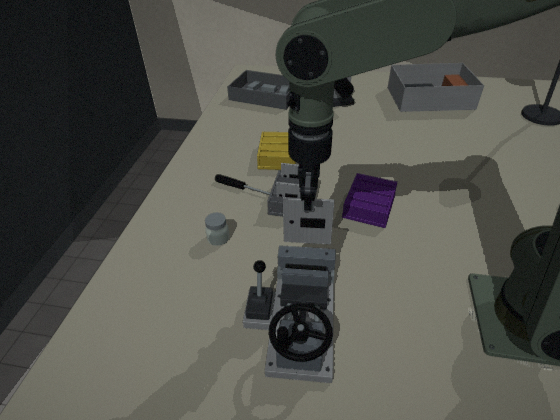

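The panel hangs over the slot at px (307,222), square to the fixed jaw at (305,258) and within about 0.5 mm of the slot's centre.

```bash
python3 -m pendant '[[0,0,0,0,0.0004,0.02,-1],[0,0,0,0,0.0004,0.045,-1],[0,0,0,0,0.0004,0.07,-1],[0,0,0,0,0.0004,0.082,-1],[0,0,0,0,0.0004,0.088,-1],[0,0,0,0,0.0004,0.094,-1],[0,0,0,0,0.0004,0.099,-1],[0,0,0,0,0.0004,0.104,-1],[0,0,0,0,0.0004,0.104,-1]]'
```

```text
time_s: 4.8
tcp_pos: [0.4827, -0.0164, 0.1619]
ee_rot: [0.999, 0.036, -0.0, 0.0]
force: [0.1, 0.6, -2.1]
opening: 0.052
grip_force: 59.1
```

```bash
python3 -m pendant '[[0,0,0,0,0,0.003,-1],[0,0,0,0,0,0.006,-1],[0,0,0,0,0,0.009,-1],[0,0,0,0,0,0.012,-1],[0,0,0,0,0,0.013,-1],[0,0,0,0,0,0.013,-1]]'
```

```text
time_s: 5.3
tcp_pos: [0.4826, -0.0161, 0.149]
ee_rot: [0.999, 0.036, -0.0, 0.0]
force: [0.3, -0.4, -1.7]
opening: 0.057
grip_force: 59.1
```

```bash
python3 -m pendant '[[0,0,0,0,0,0.001,-1],[0,0,0,0,0,0.002,-1],[0,0,0,0,0,0.003,-1],[0,0,0,0,0,0.004,-1],[0,0,0,0,0,0.004,-1]]' 30
```

```text
time_s: 5.72
tcp_pos: [0.4829, -0.0162, 0.1469]
ee_rot: [0.999, 0.036, 0.0, 0.0]
force: [-4.8, 0.1, 10.3]
opening: 0.055
grip_force: 61.0
```

```bash
python3 -m pendant '[[0,0,0,0,0,-0.002,-0.6],[0,0,0,0,0,-0.002,-0.3],[0,0,0,0,0,-0.002,0],[0,0,0,0,0,-0.002,0],[0,0,0,0,0,-0.01,0],[0,0,0,0,0,-0.03,0],[0,0,0,0,0,-0.06,0],[0,0,0,0,0,-0.085,0],[0,0,0,0,0,-0.085,0]]' 30
python3 - <<'E'
from m import *
o=get_obs();print(o["tcp_pos"],o["ee_rot"])
out=[]
for n in("side","top"):
    p,L=rep(n); out.append(p)
    for z0,z1 in((.09,.115),(.115,.138),(.138,.15)):
        Q=L[(abs(L[:,0])<.07)&(abs(L[:,1])<.03)&(L[:,2]>z0)&(L[:,2]<z1)]
        if len(Q)>20: print(n,z0,len(Q),"face y",np.median(Q[:,1]),"x",np.percentile(Q[:,0],[1,99]),Q[:,2].max())
    J=L[(abs(L[:,0])<.035)&(L[:,1]>.012)&(L[:,1]<.11)]
    h=[(round(y,3),round(float(np.median(J[abs(J[:,1]-y)<.001,2])),3)) for y in np.arange(.014,.11,.002) if (abs(J[:,1]-y)<.001).sum()>3]
    print(h)
    G=L[(abs(L[:,0])<.08)&(L[:,1]>.11)&(L[:,1]<.27)&(L[:,2]>.135)&(L[:,2]<.165)];print("grip loc",(G.min(0)+G.max(0))/2,len(G))
cv2.imwrite("pics/placed.png",np.hstack([cv2.resize(out[0][190:390,220:420],(400,400)),cv2.resize(out[1][150:350,80:280],(400,400))]))
E
```

```text
time_s: 6.47
tcp_pos: [0.4857, -0.0163, 0.2356]
ee_rot: [0.999, 0.036, 0.005, 0.001]
force: [-0.1, 0.6, 1.3]
opening: 0.5
grip_force: 0.0
[ 0.48566503 -0.0163381   0.23564937] [9.99342283e-01 3.58714982e-02 5.28713508e-03 5.31255816e-04]
side 0.09 354 face y 0.000958939546934 x [-0.04954478  0.0474578 ] 0.11499002798279949
side 0.115 332 face y 0.0009356104201732413 x [-0.04972653  0.04920067] 0.13762578979276222
side 0.138 217 face y 0.00032656924978593626 x [-0.04898661  0.04885731] 0.14844488978523904
[(np.float64(0.014), 0.398), (np.float64(0.016), 0.386), (np.float64(0.018), 0.363), (np.float64(0.02), 0.379), (np.float64(0.022), 0.406), (np.float64(0.024), 0.408), (np.float64(0.026), 0.391), (np.float64(0.028), 0.408), (np.float64(0.03), 0.422), (np.float64(0.032), 0.429), (np.float64(0.034), 0.4), (np.float64(0.036), 0.36), (np.float64(0.038), 0.321), (np.float64(0.04), 0.318), (np.float64(0.042), 0.087), (np.float64(0.044), 0.074), (np.float64(0.046), 0.073), (np.float64(0.048), 0.269), (np.float64(0.05), 0.498), (np.float64(0.052), 0.546), (np.float64(0.054), 0.535), (np.floa
[... 1470 characters left out ...]
.062), 0.052), (np.float64(0.064), 0.052), (np.float64(0.066), 0.052), (np.float64(0.068), 0.053), (np.float64(0.07), 0.053), (np.float64(0.072), 0.053), (np.float64(0.074), 0.054), (np.float64(0.076), 0.053), (np.float64(0.078), 0.053), (np.float64(0.08), 0.054), (np.float64(0.082), 0.052), (np.float64(0.084), 0.053), (np.float64(0.086), 0.053), (np.float64(0.088), 0.052), (np.float64(0.09), 0.051), (np.float64(0.092), 0.048), (np.float64(0.094), 0.039), (np.float64(0.096), 0.026), (np.float64(0.098), 0.042), (np.float64(0.1), 0.041), (np.float64(0.102), 0.045), (np.float64(0.104), 0.038), (np.float64(0.106), 0.039), (np.float64(0.108), 0.029)]
grip loc [0.02843224 0.22375435 0.14836127] 91
```

View pics/placed.png

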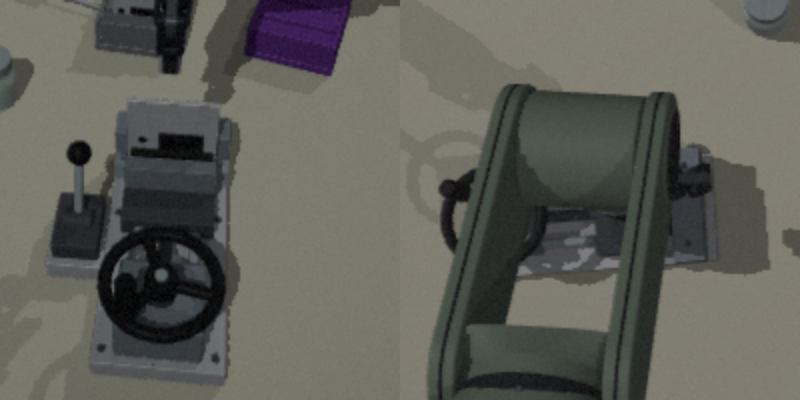

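The panel stands in the slot at left px (173,150), resting against the fixed jaw. The gripper is clear of it. The crank grip is at (125,290) in the left picture and (448,187) in the right.

```bash
python3 -m pendant '[[0,0,0,0.005,-0.03,0,0],[0,0,0,0.01,-0.065,0,0],[0,0,0,0.015,-0.105,0,0],[0,0,0,0.02,-0.145,0,0],[0,0,0,0.025,-0.18,0,0],[0,0,0,0.026,-0.205,0,0],[0,0,0,0.026,-0.225,0,0],[0,0,0,0.026,-0.225,0,0],[0,0,0,0.026,-0.225,0,0]]' 80
cat > s.py <<'E'
from m import *
o=get_obs();X=Ro.from_quat(o["ee_rot"]).as_matrix()
l=(o["tcp_pos"][:2]-f0)@R-[0,.19]
print(o["tcp_pos"].round(4),"yaw",np.degrees(np.arctan2(X[1,0],X[0,0])).round(2),"zax",X[:,2].round(4),"rel hub",l.round(4),"r",np.hypot(*l).round(4),"ang",np.degrees(np.arctan2(l[1],l[0])).round(1),"F",o["force"].round(1),round(o["opening"],3),round(o["time_s"],2))
E
python3 s.py
```

```text
time_s: 7.32
tcp_pos: [0.4918, 0.2105, 0.2289]
ee_rot: [0.999, 0.037, -0.001, 0.001]
force: [0.8, 0.0, -0.7]
opening: 0.498
grip_force: 0.0
[0.4918 0.2105 0.2289] yaw 4.24 zax [-0.0027 -0.0017 -1.    ] rel hub [0.0254 0.035 ] r 0.0432 ang 54.0 F [ 0.8  0.  -0.7] 0.498 7.32
```

```bash
python3 -m pendant '[[0,0,0,0.003,0.0007,0.03,0],[0,0,0,0.003,0.0007,0.06,0],[0,0,0,0.003,0.0007,0.086,0],[0,0,0,0.003,0.0007,0.086,0],[0,0,0,0.003,0.0007,0.086,-1],[0,0,0,0.003,0.0007,0.086,-1],[0,0,0,0.003,0.0007,0.086,-1],[0,0,0,0.003,0.0007,0.086,-1],[0,0,0,0.003,0.0007,0.086,-1]]' 80;python3 s.py
```

```text
time_s: 8.07
tcp_pos: [0.4964, 0.2095, 0.1456]
ee_rot: [0.999, 0.036, 0.001, -0.0]
force: [0.2, -2.1, 0.5]
opening: 0.213
grip_force: 78.6
[0.4964 0.2095 0.1456] yaw 4.12 zax [ 2.5e-03  3.0e-04 -1.0e+00] rel hub [0.0299 0.0337] r 0.045 ang 48.4 F [ 0.2 -2.1  0.5] 0.213 8.07
```

```bash
python3 -m pendant '[[0,0,0,0.0055,0.0057,0,-1],[0,0,0,0.0099,0.0122,0,-1],[0,0,0,0.013,0.0193,0,-1],[0,0,0,0.0149,0.027,0,-1],[0,0,0,0.0155,0.0348,0,-1],[0,0,0,0.0147,0.0426,0,-1]]';python3 s.py
```

```text
time_s: 8.57
tcp_pos: [0.5144, 0.1679, 0.1455]
ee_rot: [0.999, 0.036, 0.001, -0.001]
force: [-1.4, 2.1, 6.1]
opening: 0.211
grip_force: 79.4
[0.5144 0.1679 0.1455] yaw 4.08 zax [ 0.0019  0.0012 -1.    ] rel hub [ 0.045  -0.0092] r 0.0459 ang -11.5 F [-1.4  2.1  6.1] 0.211 8.57
```

```bash
python3 -m pendant '[[0,0,0,-0.0038,0.0111,0,-1],[0,0,0,-0.0102,0.0209,0,-1],[0,0,0,-0.019,0.0287,0,-1],[0,0,0,-0.0295,0.0339,0,-1],[0,0,0,-0.0411,0.0363,0,-1],[0,0,0,-0.0528,0.0356,0,-1],[0,0,0,-0.0639,0.0318,0,-1],[0,0,0,-0.0737,0.0254,0,-1],[0,0,0,-0.0815,0.0166,0,-1],[0,0,0,-0.0867,0.0061,0,-1],[0,0,0,-0.0891,-0.0055,0,-1],[0,0,0,-0.0884,-0.0172,0,-1]]';python3 s.py
```

```text
time_s: 9.57
tcp_pos: [0.4249, 0.1789, 0.1455]
ee_rot: [0.999, 0.036, 0.002, 0.0]
force: [3.9, -2.5, 4.7]
opening: 0.21
grip_force: 79.4
[0.4249 0.1789 0.1455] yaw 4.15 zax [ 4.e-03 -4.e-04 -1.e+00] rel hub [-0.0435  0.0082] r 0.0443 ang 169.3 F [ 3.9 -2.5  4.7] 0.21 9.57
```

```bash
python3 -m pendant '[[0,0,0,0.0038,-0.0111,0,-1],[0,0,0,0.0102,-0.0209,0,-1],[0,0,0,0.019,-0.0287,0,-1],[0,0,0,0.0295,-0.0339,0,-1],[0,0,0,0.0411,-0.0363,0,-1],[0,0,0,0.0528,-0.0356,0,-1],[0,0,0,0.0639,-0.0318,0,-1],[0,0,0,0.0737,-0.0254,0,-1],[0,0,0,0.0815,-0.0166,0,-1],[0,0,0,0.0867,-0.0061,0,-1],[0,0,0,0.0891,0.0055,0,-1],[0,0,0,0.0884,0.0172,0,-1]]';python3 s.py
```

```text
time_s: 10.57
tcp_pos: [0.5145, 0.168, 0.1455]
ee_rot: [0.999, 0.036, 0.001, -0.001]
force: [-2.1, 2.2, 8.0]
opening: 0.206
grip_force: 79.7
[0.5145 0.168  0.1455] yaw 4.1 zax [ 0.002   0.0011 -1.    ] rel hub [ 0.045 -0.009] r 0.0459 ang -11.4 F [-2.1  2.2  8. ] 0.206 10.57
```

```bash
python3 -m pendant '[[0,0,0,-0.0038,0.0111,0,-1],[0,0,0,-0.0102,0.0209,0,-1],[0,0,0,-0.019,0.0287,0,-1],[0,0,0,-0.0295,0.0339,0,-1],[0,0,0,-0.0411,0.0363,0,-1],[0,0,0,-0.0528,0.0356,0,-1],[0,0,0,-0.0639,0.0318,0,-1],[0,0,0,-0.0737,0.0254,0,-1],[0,0,0,-0.0815,0.0166,0,-1],[0,0,0,-0.0867,0.0061,0,-1],[0,0,0,-0.0891,-0.0055,0,-1],[0,0,0,-0.0884,-0.0172,0,-1]]';python3 s.py;python3 - <<'E'
from m import *
for n in("side","top"):
    p,L=rep(n,f"pics/w_{n}.png")
    J=L[(abs(L[:,0])<.04)&(L[:,1]>.0)&(L[:,1]<.11)&(L[:,2]<.15)]
    print([(int(y*1000),int(1000*np.median(J[abs(J[:,1]-y)<.001,2]))) for y in np.arange(.0,.1,.002) if (abs(J[:,1]-y)<.001).sum()>3])
E
```

```text
time_s: 11.57
tcp_pos: [0.4245, 0.1719, 0.1453]
ee_rot: [0.999, 0.041, 0.001, 0.01]
force: [8.6, -61.0, 19.6]
opening: 0.212
grip_force: 82.8
[0.4245 0.1719 0.1453] yaw 4.74 zax [ 0.0028 -0.0192 -0.9998] rel hub [-0.0444  0.0012] r 0.0445 ang 178.4 F [  8.6 -61.   19.6] 0.212 11.57
[(0, 115), (2, 86), (4, 85), (6, 84), (8, 84), (10, 86), (12, 87), (14, 87), (16, 87), (18, 87), (20, 87), (22, 87), (24, 87), (26, 72), (28, 70), (30, 64), (32, 54), (34, 53), (36, 54), (38, 54), (40, 54), (42, 54), (44, 54), (46, 54), (48, 53), (50, 53), (52, 53), (54, 53), (56, 53), (58, 54), (60, 54), (62, 54), (64, 54), (66, 54), (68, 41), (70, 42), (72, 41), (74, 27), (76, 41), (78, 45), (80, 44), (82, 51), (84, 42), (86, 50), (88, 52), (90, 44), (92, 34), (94, 26), (96, 27), (98, 25)]
[(0, 145), (12, 75), (14, 85), (16, 86), (18, 85), (20, 85), (22, 85), (24, 85), (26, 86), (28, 86), (30, 84), (36, 52), (38, 53), (40, 53), (42, 53), (44, 53), (46, 52), (48, 52), (50, 52), (52, 54), (54, 53), (56, 52), (58, 52), (60, 53), (62, 52), (64, 52), (66, 52), (68, 52), (70, 53), (72, 51), (74, 44), (76, 43), (78, 39), (80, 29), (82, 28), (84, 40), (86, 26), (88, 28), (90, 27), (92, 30), (94, 31), (96, 29), (98, 26)]
```

```bash
python3 -m pendant '[[0,0,0,0,0,0,-1],[0,0,0,0,0,0,-1]]';python3 s.py
python3 - <<'E'
from m import *
p,d=read_camera("side");q,d=read_camera("top")
cv2.imwrite("pics/clamp.png",np.hstack([cv2.resize(p[220:370,230:350],(480,600),interpolation=2),cv2.resize(q[190:320,90:160+90][:, :],(320,260))[0:260] if 0 else cv2.resize(q[205:300,160:245],(320,600),interpolation=2)]))
E
```

```text
time_s: 11.83
tcp_pos: [0.4247, 0.1711, 0.1454]
ee_rot: [0.999, 0.04, 0.001, 0.009]
force: [2.4, -30.9, 14.7]
opening: 0.211
grip_force: 81.5
[0.4247 0.1711 0.1454] yaw 4.54 zax [ 0.0018 -0.0174 -0.9998] rel hub [-0.0443  0.0005] r 0.0443 ang 179.4 F [  2.4 -30.9  14.7] 0.211 11.83
```

View pics/clamp.png

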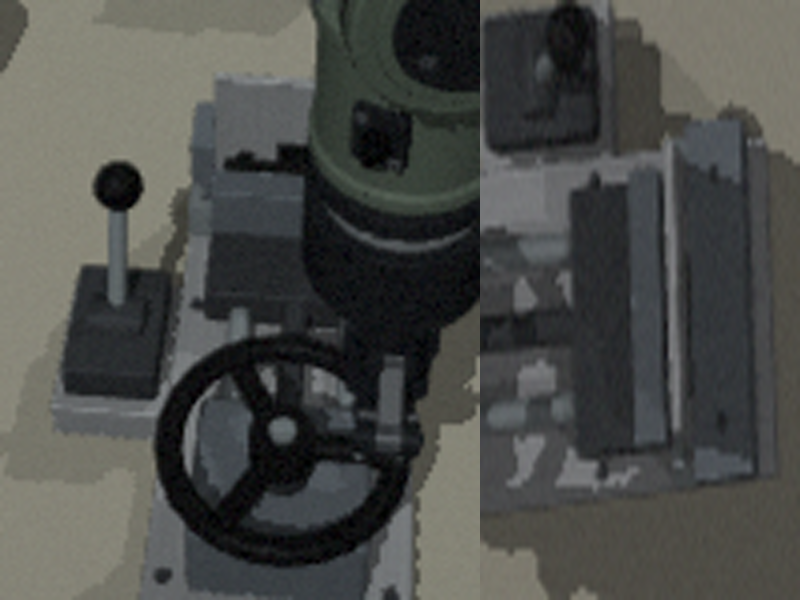

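The panel stands upright between the fixed jaw and the pad, at left px (262,110) and right px (680,290). The carriage is up at the bar, and the lever at (120,185) is still open.

```bash
python3 -m pendant '[[0,0,0,0,-0.001,0,-1],[0,0,0,0,-0.002,0,-1],[0,0,0,0,-0.003,0,-1],[0,0,0,0,-0.003,0,-1]]';python3 s.py
```

```text
time_s: 12.27
tcp_pos: [0.4246, 0.1715, 0.1454]
ee_rot: [0.999, 0.041, 0.0, 0.012]
force: [5.5, -41.7, 16.2]
opening: 0.209
grip_force: 81.9
[0.4246 0.1715 0.1454] yaw 4.66 zax [ 0.0018 -0.023  -0.9997] rel hub [-0.0443  0.0009] r 0.0444 ang 178.8 F [  5.5 -41.7  16.2] 0.209 12.27
```

```bash
python3 -m pendant '[[0,0,0,0,0.004,0,-1],[0,0,0,0,0.008,0,-1],[0,0,0,0,0.009,0,-1],[0,0,0,0,0.009,0,-1]]';python3 s.py
```

```text
time_s: 12.6
tcp_pos: [0.4248, 0.1703, 0.1454]
ee_rot: [0.999, 0.036, 0.001, 0.002]
force: [-0.1, -9.1, 10.8]
opening: 0.212
grip_force: 81.3
[0.4248 0.1703 0.1454] yaw 4.18 zax [ 0.0012 -0.0045 -1.    ] rel hub [-0.0443 -0.0003] r 0.0443 ang -179.6 F [-0.1 -9.1 10.8] 0.212 12.6
```

```bash
python3 -m pendant '[[0,0,0,0,0,0,-0.3],[0,0,0,0,0,0,0],[0,0,0,0,0,0,0],[0,0,0,0,0,-0.02,0],[0,0,0,0,0,-0.045,0],[0,0,0,0,0,-0.075,0],[0,0,0,0,0,-0.1,0],[0,0,0,0,0,-0.1,-1],[0,0,0,0,0,-0.1,-1]]' 40;python3 s.py
python3 - <<'E'
from m import *
for n in("side","top"):
    p,L=rep(n)
    Q=L[(abs(L[:,0]-.095)<.03)&(L[:,1]>.02)&(L[:,1]<.15)&(L[:,2]>.1)&(L[:,2]<.15)]
    from scipy.optimize import least_squares
    s=least_squares(lambda c:np.linalg.norm(Q-c,axis=1)-.013,[.095,.065,.12],loss="soft_l1",f_scale=.002).x
    print(n,len(Q),"ball",s.round(4),"extent",np.percentile(Q,[2,98],axis=0).round(4))
    G=L[(abs(L[:,0])<.08)&(L[:,1]>.11)&(L[:,1]<.27)&(L[:,2]>.145)&(L[:,2]<.165)];print("grip loc",(G.min(0)+G.max(0))/2)
E
```

```text
time_s: 13.35
tcp_pos: [0.4249, 0.1734, 0.2453]
ee_rot: [0.999, 0.036, 0.001, -0.0]
force: [-0.7, 0.0, -0.9]
opening: 0.229
grip_force: 0.0
[0.4249 0.1734 0.2453] yaw 4.14 zax [ 0.0027  0.001  -1.    ] rel hub [-0.0439  0.0027] r 0.044 ang 176.4 F [-0.7  0.  -0.9] 0.229 13.35
side 148 ball [0.0941 0.0574 0.1205] extent [[0.0825 0.0503 0.1021]
 [0.1047 0.0704 0.1349]]
grip loc [-0.04607562  0.18947974  0.1520308 ]
top 112 ball [0.0954 0.0588 0.1209] extent [[0.083  0.0464 0.1198]
 [0.1067 0.0697 0.1353]]
grip loc [-0.05121745  0.18683735  0.15187649]
```

```bash
python3 -m pendant '[[0,0,0,0.025,0.03,0,-1],[0,0,0,0.05,0.06,0,-1],[0,0,0,0.075,0.09,0,-1],[0,0,0,0.1,0.12,0,-1],[0,0,0,0.12,0.15,0,-1],[0,0,0,0.135,0.168,0,-1],[0,0,0,0.139,0.175,0,-1],[0,0,0,0.139,0.175,0,-1],[0,0,0,0.139,0.175,0.04,-1],[0,0,0,0.139,0.175,0.08,-1],[0,0,0,0.139,0.175,0.12,-1],[0,0,0,0.139,0.175,0.12,-1]]';python3 s.py
```

```text
time_s: 14.45
tcp_pos: [0.5686, 0.0098, 0.1167]
ee_rot: [0.999, 0.036, -0.009, -0.001]
force: [-1.6, -0.3, 0.2]
opening: 0.005
grip_force: 0.0
[0.5686 0.0098 0.1167] yaw 4.18 zax [-1.800e-02  5.000e-04 -9.998e-01] rel hub [ 0.0877 -0.1707] r 0.1919 ang -62.8 F [-1.6 -0.3  0.2] 0.005 14.45
```

```bash
python3 -m pendant '[[0,0,0,0.004,0,-0.004,-1],[0,0,0,0.004,-0.008,-0.006,-1],[0,0,0,0.004,-0.016,-0.006,-1],[0,0,0,0.004,-0.024,-0.006,-1],[0,0,0,0.004,-0.032,-0.006,-1],[0,0,0,0.004,-0.04,-0.006,-1],[0,0,0,0.004,-0.046,-0.006,-1],[0,0,0,0.004,-0.052,-0.006,-1],[0,0,0,0.004,-0.058,-0.006,-1],[0,0,0,0.004,-0.064,-0.006,-1],[0,0,0,0.004,-0.07,-0.006,-1],[0,0,0,0.004,-0.07,-0.006,-1]]';python3 s.py
```

```text
time_s: 15.45
tcp_pos: [0.5742, 0.0797, 0.13]
ee_rot: [0.999, 0.036, -0.0, -0.0]
force: [0.1, 0.4, 0.1]
opening: -0.004
grip_force: 0.0
[0.5742 0.0797 0.13  ] yaw 4.15 zax [-7.e-04  4.e-04 -1.e+00] rel hub [ 0.0983 -0.1014] r 0.1413 ang -45.9 F [0.1 0.4 0.1] -0.004 15.45
```

```bash
python3 -m pendant '[[0,0,0,-0.002,-0.004,0.003,-1],[0,0,0,-0.002,-0.007,0.003,-1],[0,0,0,-0.002,-0.01,0.003,-1],[0,0,0,-0.002,-0.012,0.003,-1],[0,0,0,-0.002,-0.012,0.003,-1]]';python3 s.py
cat > b.py <<'E'
from m import *
from scipy.optimize import least_squares
for n in("side","top"):
    p,L=rep(n)
    h=cv2.cvtColor(p,cv2.COLOR_BGR2HSV).reshape(-1,3)
    Q=L[(abs(L[:,0]-.095)<.02)&(L[:,1]>.1)&(L[:,1]<.165)&(L[:,2]>.1)&(L[:,2]<.135)]
    if len(Q)>20:print(n,len(Q),least_squares(lambda c:np.linalg.norm(Q-c,axis=1)-.013,[.095,.13,.115],loss="soft_l1",f_scale=.002).x.round(4))
E
python3 b.py
```

```text
time_s: 15.87
tcp_pos: [0.5716, 0.0907, 0.1272]
ee_rot: [0.999, 0.036, -0.0, -0.0]
force: [-0.8, 0.1, -0.2]
opening: -0.002
grip_force: 0.0
[0.5716 0.0907 0.1272] yaw 4.12 zax [-3.e-04  1.e-04 -1.e+00] rel hub [ 0.0964 -0.0902] r 0.1321 ang -43.1 F [-0.8  0.1 -0.2] -0.002 15.87
side 172 [0.0939 0.1235 0.1193]
```

```bash
python3 -m pendant '[[0,0,0,0,-0.003,0,-1],[0,0,0,0,-0.006,0,-1],[0,0,0,0,-0.008,0,-1],[0,0,0,0,-0.01,0,-1],[0,0,0,0,-0.011,0,-1],[0,0,0,0,-0.011,0,-1]]';python3 s.py; python3 b.py
```

```text
time_s: 16.47
tcp_pos: [0.5715, 0.0938, 0.1274]
ee_rot: [0.999, 0.038, 0.0, 0.007]
force: [2.6, -27.2, 0.7]
opening: 0.001
grip_force: 13.3
[0.5715 0.0938 0.1274] yaw 4.36 zax [ 9.000e-04 -1.480e-02 -9.999e-01] rel hub [ 0.0966 -0.0871] r 0.1301 ang -42.0 F [  2.6 -27.2   0.7] 0.001 16.47
side 165 [0.0939 0.1254 0.1185]
```

Run:
```python
from m import *
p,d=read_camera("side");q,d=read_camera("top")
cv2.imwrite("pics/lev.png",np.hstack([cv2.resize(p[220:345,225:325],(480,600),interpolation=2),cv2.resize(q[180:270,140:188],(320,600),interpolation=2)]))
```

```text
(no output)
```

View pics/lev.png

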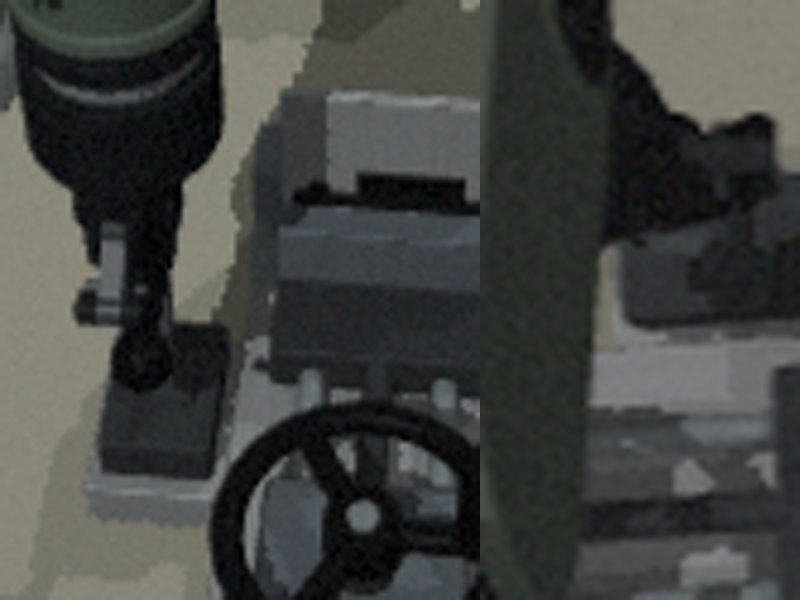

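The lever's ball at left px (140,358) leans towards the handwheel, with the closed fingers behind it and nothing else touched.

```bash
python3 -m pendant '[[0,0,0,0,-0.0015,0,-1],[0,0,0,0,-0.003,0,-1],[0,0,0,0,-0.003,0,-1],[0,0,0,0,-0.003,0,-1]]';python3 s.py; python3 -m pendant '[[0,0,0,0,0.008,0,-1],[0,0,0,0,0.025,0,-1],[0,0,0,0,0.04,-0.02,-1],[0,0,0,0,0.04,-0.06,-1],[0,0,0,0,0.04,-0.1,-1],[0,0,0,-0.03,0.08,-0.13,-1],[0,0,0,-0.03,0.12,-0.13,-1],[0,0,0,-0.03,0.16,-0.13,-1],[0,0,0,-0.03,0.2,-0.13,-1],[0,0,0,-0.03,0.24,-0.13,-1],[0,0,0,-0.03,0.24,-0.13,-1]]'
python3 - <<'E'
from m import *
from scipy.optimize import least_squares
out=[]
for n in("side","top"):
    p,L=rep(n);out.append(p)
    Q=L[(abs(L[:,0]-.095)<.025)&(L[:,1]>.06)&(L[:,1]<.165)&(L[:,2]>.1)&(L[:,2]<.15)]
    if len(Q)>20:print(n,len(Q),least_squares(lambda c:np.linalg.norm(Q-c,axis=1)-.013,[.095,.13,.115],loss="soft_l1",f_scale=.002).x.round(4),np.percentile(Q,[2,98],axis=0).round(4).tolist())
    G=L[(abs(L[:,0])<.08)&(L[:,1]>.11)&(L[:,1]<.27)&(L[:,2]>.15)&(L[:,2]<.165)]
    if len(G):print("grip loc",(G.min(0)+G.max(0))/2)
    Q=L[(abs(L[:,0])<.045)&(abs(L[:,1])<.012)&(L[:,2]>.1)&(L[:,2]<.14)]
    if len(Q)>20: print("panel lean",np.polyfit(Q[:,2],Q[:,1],1),Q[:,1].mean())
cv2.imwrite("pics/end.png",np.hstack([cv2.resize(out[0][140:400,190:370],(400,578),interpolation=2),cv2.resize(out[1][170:320,90:390],(400,200),interpolation=2).repeat(1,0) if 0 else cv2.resize(out[1][110:310,90:390],(400,578),interpolation=2)]))
E
```

```text
time_s: 17.0
tcp_pos: [0.5715, 0.0942, 0.1274]
ee_rot: [0.999, 0.039, 0.0, 0.01]
force: [3.7, -35.0, 1.5]
opening: -0.001
grip_force: 17.5
[0.5715 0.0942 0.1274] yaw 4.41 zax [ 0.001  -0.0193 -0.9998] rel hub [ 0.0966 -0.0867] r 0.1299 ang -41.9 F [  3.7 -35.    1.5] -0.001 17.0
time_s: 17.92
tcp_pos: [0.5582, -0.1428, 0.2576]
ee_rot: [0.999, 0.033, 0.001, 0.002]
force: [0.5, 0.9, 0.3]
opening: -0.0
grip_force: 0.0
side 139 [0.094  0.1263 0.1184] [[0.082, 0.1185, 0.1152], [0.1049, 0.1387, 0.132]]
grip loc [-0.04595431  0.18931842  0.15493547]
panel lean [ 0.00021479 -0.00112799] -0.0011021324472920827
top 119 [0.0949 0.1282 0.1168] [[0.0833, 0.1151, 0.1014], [0.1051, 0.1384, 0.1316]]
grip loc [-0.04467949  0.18922048  0.15498937]
```

View pics/end.png

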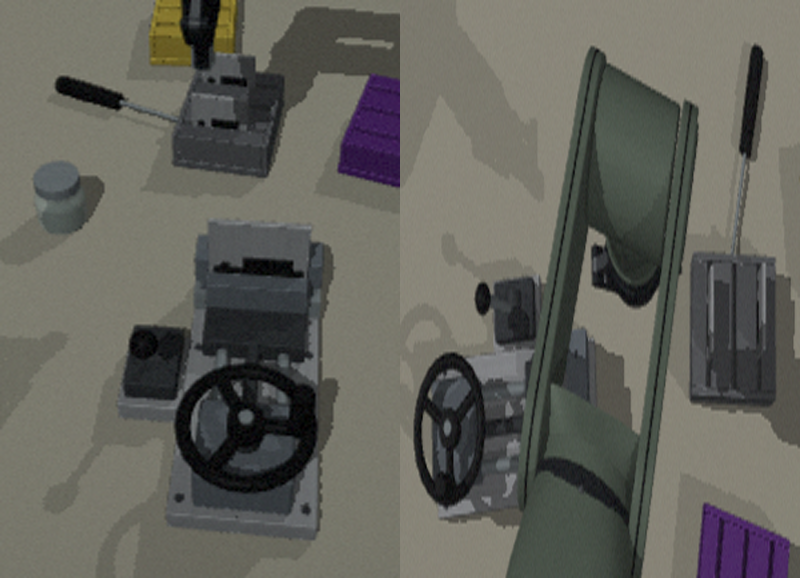

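The panel stands upright in the slot at left px (260,255). The lever is over towards the wheel at (145,345), the small panels are still in the rack, the jar and screwdriver haven't moved, and the arm is clear.

```bash
python3 -m pendant '[[0,0,0,0,0,0,-1],[0,0,0,0,0,0,-1],[0,0,0,0,0,0,-1]]'; python3 -c "
from workcell import *
print(sign_off())"
```

```text
time_s: 18.27
tcp_pos: [0.558, -0.1356, 0.2574]
ee_rot: [0.999, 0.037, -0.0, -0.0]
force: [0.4, 1.2, -0.8]
opening: -0.002
grip_force: 0.0
the job is handed in; nothing more can be done
None
```

The job is handed in after about 18 s of the 72 s allowed, with no verdict returned: the large panel stands upright in the fixture slot, the carriage is wound up to the stop bar, the lever was then swung over to its stop, and the small panels, jar and screwdriver look undisturbed.

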